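# Try the roller-arm limit switch of a welding fixture by hand

### The arm

A 6-joint arm with a two-finger parallel gripper is mounted at the origin on the work surface. World frame = base frame: x ahead of the robot, y to its left, z up, the work surface at z = 0. Lengths are in mm, angles in rad, forces in N, time in s.
With the tool pointing down it reaches from about 275 to 1000 mm from the base axis. Payload 8.4 kg.
Tool frame: the origin (TCP) lies at the very end of the fingers, on their centre line; the grasp point (between the pads) lies 19 mm behind it; z points along the fingers, y is the direction in which the jaws open and shut (so a half turn about z gives the same grasp; the last joint's range is limited). The gripper opens to 85 mm and grips with 20 to 120 N. Pads are 22 mm wide; open, the fingers measure 114 mm over their backs; the gripper's body (76 mm by 85 mm) begins 54 mm behind the grasp point. The pads swing forward as they close: fully open they stand 13 mm farther back than shut.
Start: joints at [-1.145, 0.353, 1.633, -0, 1.155, -0.002], TCP at [259.293, -568.678, 200.081] pointing down, gripper open.
Joint ranges: [-2.63, 2.63], [-0.92, 2.1], [0.06, 2.66], [-1.3, 4.44], [0, 2.69], [-3.02, 3.02]. Speed limits (rad/s): [2.22, 2.22, 2.79, 3.14, 3.14, 3.14].

### API

Orientations are given as [roll, pitch, yaw] about the fixed x, y, z axes, in that order (R = Rz(yaw) Ry(pitch) Rx(roll)).
In Python, from rig import r gives the robot as it stands.
- The arm moves only by the tool move_arm, never from a script. Its argument "increments" is a list of rows, each an object of numbers: "tx", "ty", "tz": the shift along the tool's x, y, z in cm; "rx", "ry", "rz": the turn, a rotation vector about the tool's x, y, z in degrees; "gripper": the gripper's target within -1 to 1 (fully open at 1, half-way at 0, shut at -1). A call has 1 to 12 rows; each row shifts and turns the commanded pose from where the row before left it, along the tool's axes as they then stand; what a row does not reach is not made up. A row lasts 1/10 s, in which the tool goes at most 50 mm and 8.59 degrees, less where a joint would pass 70% of its speed; a pose out of reach is approached as far as the arm can. A call is refused whole if a number of a shift passes 5 or a number of a turn 8.59, either way. A call with a gripper value outside its range is refused whole. The fingers move at their own pace and stop on an object; "squeeze" is the grip in N (left out, the last holds). Time passes only in rows, so rows that do not move let the fingers close. It gives the time, the measured TCP pose, the force and the opening at its end, in the units of the state.
- r.sense(): the state, without advancing time (a new reading comes with each control period).
- r.grab_frame(name): name is "scene" or "top" or "wrist"; returns (picture, depth): 420x560x3 uint8, red, green, blue; 420x560 float32, mm along the optical axis (not along the pixel's ray), 0 where there is no reading.
- r.camera_model(name): a dict with "fx", "fy", "cx", "cy" (pixels), "R" (3x3) and "t" (3): a world point X has camera coordinates R X + t; the wrist camera has in their place "hand_eye" (4x4, takes a point from camera to tool coordinates, whose origin is the TCP and whose axes are the flange's). Camera axes: x right, y down, z forward; pixel columns grow to the right and rows downward; lengths in mm; the calibration is good to about 2 mm. The wrist camera is an equidistant fisheye: a pixel r from the principal point sees the ray r / f radians off the axis. A picture is of the moment at which its call begins: read the wrist's pose just before it. camera_model takes no time and is no camera call.
- r.sign_off(): hands the job in, once; it reports no verdict.
Trained networks look in the newest picture that a camera, given by its name, has taken for a name from the list of things; names that differ only in an ending like _2 or _b are one class to them, and where a whole thing is asked for, a point or a joint stands for the part that bears it (a point fixed in the world has none). Each returns a list of dicts, best first, with "confidence" (0 to 1); they miss things now and then, are a little off and sometimes report something else, mostly with a low value. They report only what shows in the picture. A call takes as long as a camera call.
- r.cut_out(query, camera): "mask" (420x560 bool, what is visible of it) and "bbox" ([left, top, right, bottom] in pixels, round what is visible of it).
- r.place_of(query, camera): "location" ([row, column] in pixels: a listed point, or the origin of a listed thing).
The state is a dict: "clock": time; "qpos": joint angles; "qvel": joint speeds; "joint_efforts": joint torques, N m; "eef_pos": TCP position; "tcp_rot": TCP orientation; "contact_force": force on the tool from outside, world axes, zero at the start; "wrist_torque": the same for the moment, N m; "opening": opening from 0.0 (shut) to 1.0 (fully open).
Only numpy, scipy, OpenCV 4.12 (cv2) and the standard library are available. Lean on these libraries where they do the work, as an engineer would, in place of code of your own. Each camera call takes 0.05 s, during which the arm holds its last target. There are 200 camera calls.

### The job

Try a part-present switch on the aluminium fixture by hand: of its three limit switches, find the one with a short swinging arm that carries a roller at its end, and with the fingertips press that roller gently down until the arm has swung about 30 degrees, well past its click but not as far as its end stop. Hold it down for a good second, let it spring back up, and withdraw a hand's breadth (100 mm) clear of it. Only press, neither gripping nor lifting the arm, and leave the rest of the fixture, the switch with the bare rod, the switch with the plunger on top and the loose parts alone.

Things in the scene. Friction and masses are not known exactly. Their poses are not given: they have to be found in the camera images.
- fixture: Fixed aluminium plate 320 (x) x 540 (y) mm, top 62 mm above the bench. Origin: on the bench under its centre; its x points roughly back to the robot. In its frame the 3 switches stand, shuffled, turned as it is, at (-30, -110), (-30, 100), (90, -5) mm. Heights above the plate: pads, pins, black block 30; bars along both y ends 88; regulator at (105, 195) 81; blue-grip clamp at (85, -200) 162 mm.
- roller_switch: The switch to try: grey die-cast housing 42 x 40 mm, 120 mm high, in a dark L-bracket on its +x side. Origin: on the plate under the housing's middle; z up, -x is the side with the cover plate. From the +y side of its head, 106 mm above the plate, comes the horizontal shaft (along y) of the roller arm.
- roller_centre (a point): Centre of the black roller (28 mm diameter, 10 mm wide, free to turn about the switch's y axis); it moves with the arm. At rest it is 53 mm to the -x side and 38 mm to the +y side of its switch's middle, 120 mm above the plate (182 above the bench), and its top is 14 mm higher. Nothing stands above it; the housing's side is 18 mm off in y, its front 18 mm behind the roller's rim.
- roller_arm (a joint): Swing in rad: 0 at rest, grows as the roller goes down. 55 mm from shaft to roller centre; at rest it points to the switch's -x, rising 15 degrees, so at 0.52 rad (30 degrees) it dips 15 degrees and the roller is 28 mm lower than at rest. A 0.50 N m/rad spring returns it (5 N on the roller at 30 degrees); it clicks at 0.35 rad, end stops at 0.95 either way.
- rod_switch: Leave alone. Same housing, size and origin as the roller switch, but its arm is a bare steel rod, 4 mm thick, with no roller.
- rod_arm (a joint): Swing of the rod arm in rad: 0 at rest (level), growing as its end goes down.
- rod_end (a point): Free end of the bare rod: at rest 100 mm to the -x side and 37 mm to the +y side of its switch's middle, 106 mm above the plate; the rod runs level from there to the shaft.
- plunger_switch: Leave alone. Same housing, size and origin as the roller switch, but without an arm: a short plunger with a 13 mm roller stands on top of its head.
- plunger_top (a point): Top of the plunger's small roller, 152 mm above the plate at rest.
- spare_pin: Loose bystander standing on the plate: stepped steel locating pin, 32 mm flange, 45 mm high. Origin: centre of its underside.
- bolt: Loose bystander standing head down on the plate: dark socket screw, head 18 mm, 45 mm high. Origin: centre of its underside.
- bracket: Loose bystander on the bench: folded sheet-steel bracket 130 x 60 x 45 mm. Origin: centre of its underside.
- screwdriver: Loose bystander lying on the bench. Origin: centre of its underside.

How it is judged:
By the outcome, as a careful person would: the job done as asked, in the order asked, and still so for the second after the job is handed in, with the robot touching nothing.
It also fails if it takes over 32 s, if anything falls off the work surface, if the arm or the gripper's body presses on something with over 40 N, if the wrist force passes 120 N, or if a joint passes its speed limit or range.

## Working session

There is one attempt and no reset: what is moved stays moved. The work goes in short steps, Python scripts to look and compute and a tool call to move; the robot and the scene stay as the last step left them, time stands still between calls to the robot, and variables do not carry over. Pictures are saved under pics/ and viewed, about 8 in all and at most 12, crops included, and the job is handed in when it is done.

Besides the shell and the picture viewer there is one more tool, called by a JSON object that holds its "method" and its "body", one argument or row to a line. move_arm: Moves the arm, as the interface text tells. Its arguments: {"type":"object","properties":{"increments":{"type":"array","items":{"type":"object","properties":{"tx":{"type":"number"},"ty":{"type":"number"},"tz":{"type":"number"},"rx":{"type":"number"},"ry":{"type":"number"},"rz":{"type":"number"},"gripper":{"type":"number"}}}},"squeeze":{"type":"number"}},"required":["increments"]}

```bash
mkdir -p pics; cat > h.py <<'E'
import numpy as np, cv2
from rig import r
def world(name,row,col,depth):
    c=r.camera_model(name); R=np.array(c["R"]);t=np.array(c["t"])
    p=np.array([(col-c["cx"])/c["fx"]*depth,(row-c["cy"])/c["fy"]*depth,depth])
    return R.T@(p-t)
def atz(name,row,col,z):
    c=r.camera_model(name); R=np.array(c["R"]);t=np.array(c["t"])
    d=R.T@np.array([(col-c["cx"])/c["fx"],(row-c["cy"])/c["fy"],1]); o=-R.T@t
    return o+d*(z-o[2])/d[2]
E
python3 - <<'E'
from h import *
for n in("scene","top"):
    im,d=r.grab_frame(n); cv2.imwrite(f"pics/{n}0.png",im[:,:,::-1])
    for q in("roller_centre","rod_end","plunger_top","fixture","roller_switch","rod_switch","plunger_switch"):
        for o in r.place_of(q,n)[:2]:
            a,b=o["location"]; z={"roller_centre":182,"rod_end":168,"plunger_top":214,"fixture":0}.get(q,62)
            print(n,q,round(o["confidence"],2),np.round([a,b]),atz(n,a,b,z).round())
print(r.sense()["clock"])
E
```

```text
scene roller_centre 0.58 [192. 255.] [585. -71. 182.]
scene rod_end 0.64 [201. 295.] [499.  27. 168.]
scene plunger_top 0.61 [222. 313.] [544. 174. 214.]
scene fixture 0.93 [250. 298.] [518.  75.   0.]
scene roller_switch 0.89 [221. 276.] [535. -28.  62.]
scene rod_switch 0.57 [227. 327.] [416.  91.  62.]
scene plunger_switch 0.71 [259. 308.] [551. 168.  62.]
scene plunger_switch 0.43 [203. 295.] [431. -67.  62.]
top roller_centre 0.4 [188. 305.] [574. -79. 182.]
top plunger_top 0.24 [235. 150.] [404. 480. 214.]
top fixture 0.94 [211. 268.] [510.  65.   0.]
top fixture 0.2 [196. 236.] [572. 196.   0.]
top roller_switch 0.65 [236. 151.] [407. 524.  62.]
top roller_switch 0.56 [205. 290.] [529. -24.  62.]
top rod_switch 0.77 [232. 264.] [419.  78.  62.]
top plunger_switch 0.66 [198. 240.] [558. 174.  62.]
top plunger_switch 0.15 [205. 291.] [525. -29.  62.]
0.8
```

```bash
python3 - <<'E'
import cv2
a=cv2.imread("pics/scene0.png");b=cv2.imread("pics/top0.png")
cv2.imwrite("pics/a.png",cv2.resize(a[130:330,170:430],(780,600),interpolation=cv2.INTER_CUBIC))
cv2.imwrite("pics/b.png",cv2.resize(b[110:310,140:400],(780,600),interpolation=cv2.INTER_CUBIC))
E
```

```text
(no output)
```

View pics/a.png

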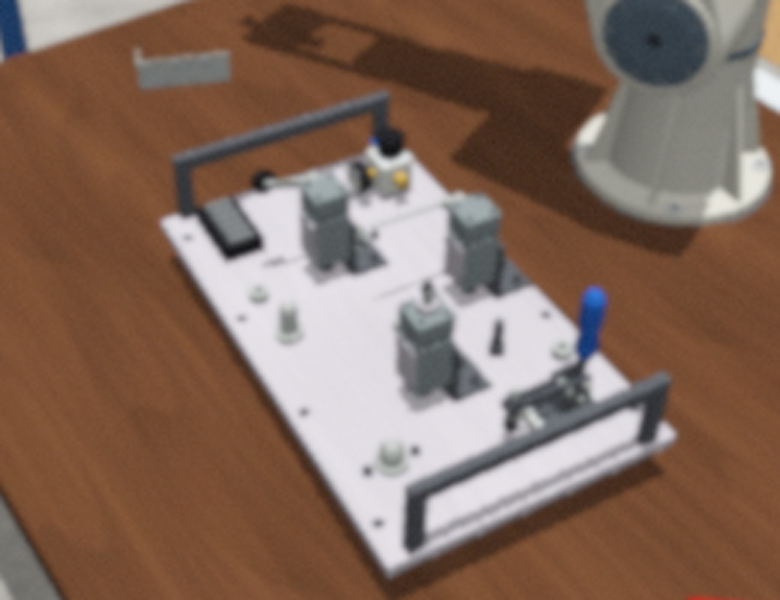

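View pics/b.png

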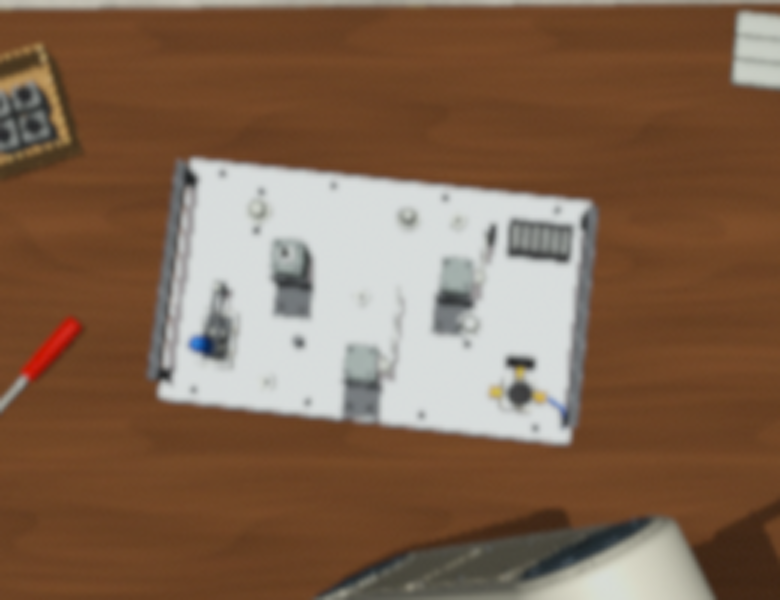

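The roller switch is the upper-left one in the scene view, with its roller at crop (263,180), or full image (255,192). In the top view the roller is at crop (490,235). The rod switch is nearest the robot and the plunger switch is on the far +y side.

```bash
cat >> h.py <<'E'
from scipy.spatial.transform import Rotation as Ro
def togo(target,yaw_y=None):
    s=r.sense(); R=Ro.from_euler("xyz",s["tcp_rot"]).as_matrix()
    print("t",s["clock"],"pos",np.round(s["eef_pos"],1),"rot",np.round(s["tcp_rot"],3),"F",np.round(s["contact_force"],1),"open",s["opening"])
    print("tool shift cm",np.round(R.T@(np.array(target)-s["eef_pos"])/10,2)); print(R.round(3))
E
python3 - <<'E'
from h import *
F=np.array([[-30,100],[-30,-110],[90,-5],[0,0]])
W=np.array([[532,-26],[555,171],[418,84],[514,70]])
f=F-F.mean(0);w=W-W.mean(0)
U,S,Vt=np.linalg.svd(f.T@w);R=(U@Vt).T
t=W.mean(0)-R@F.mean(0); print(R.round(3),t,np.degrees(np.arctan2(R[1,0],R[0,0])),(F@R.T+t).round())
rc=R@np.array([-83,138])+t; print("roller",rc)
togo([*rc,300])
E
```

```text
[[-0.994 -0.108]
 [ 0.108 -0.994]] [511.80319644  70.21514389] 173.826040658995 [[531. -32.]
 [553. 176.]
 [423.  85.]
 [512.  70.]]
roller [579.48023594 -75.91089186]
t 0.8 pos [ 259.3 -568.7  200.1] rot [ 3.142 -0.     0.428] F [-0.8  0.5  0. ] open 1.0008193425295726
tool shift cm [ 49.57 -31.55  -9.99]
[[ 0.91   0.415  0.   ]
 [ 0.415 -0.91  -0.   ]
 [ 0.     0.    -1.   ]]
```

{"method": "move_arm", "body": {
  "increments": [
    {"tz": -5,"gripper": -1},
    {"tz": -5},
    {"tx": 4.1,"ty": -2.6},
    {"tx": 4.1,"ty": -2.6},
    {"tx": 4.1,"ty": -2.6},
    {"tx": 4.1,"ty": -2.6},
    {"tx": 4.1,"ty": -2.6},
    {"tx": 4.1,"ty": -2.6},
    {"tx": 4.1,"ty": -2.6},
    {"tx": 4.1,"ty": -2.6},
    {"tx": 4.1,"ty": -2.6},
    {"tx": 4.1,"ty": -2.6}
  ]
}}

```text
invalid input
```

{"method": "move_arm", "body": {
  "increments": [
    {"tx": 4.1,"ty": -2.6},
    {"rz": -8.5},
    {"rz": -8.5},
    {"rz": -8.5},
    {"rz": -8.5},
    {"rz": -8.5},
    {"rz": -8.5},
    {"rz": -8.5},
    {},
    {}
  ]
}}

```text
invalid input
```

```bash
python3 - <<'E'
from h import *
togo([579.5,-76,300])
s=r.sense(); im,d=r.grab_frame("wrist"); cv2.imwrite("pics/w1.png",im[:,:,::-1]); np.save("d1.npy",d)
c=r.camera_model("wrist"); H=np.array(c["hand_eye"]); print(c["fx"],c["cx"],c["cy"],H.round(2))
R=Ro.from_euler("xyz",s["tcp_rot"]).as_matrix()
def wray(row,col,z):
    u,v=(col-c["cx"])/c["fx"],(row-c["cy"])/c["fy"];th=np.hypot(u,v)
    dc=np.array([u/th*np.sin(th),v/th*np.sin(th),np.cos(th)])
    o=R@H[:3,3]+s["eef_pos"]; dd=R@H[:3,:3]@dc
    return o+dd*(z-o[2])/dd[2]
for q,z in(("roller_centre",182),("roller_switch",62),("plunger_top",214),("rod_end",168)):
    for o in r.place_of(q,"wrist")[:2]:
        a,b=o["location"]; print(q,round(o["confidence"],2),np.round([a,b]),wray(a,b,z).round(1),d[int(a),int(b)])
for o in r.cut_out("roller_centre","wrist")[:2]: print(o["bbox"],o["confidence"])
E
```

```text
t 0.8 pos [ 259.3 -568.7  200.1] rot [ 3.142 -0.     0.428] F [-0.8  0.5  0. ] open 1.0008193425295726
tool shift cm [ 49.57 -31.54  -9.99]
[[ 0.91   0.415  0.   ]
 [ 0.415 -0.91  -0.   ]
 [ 0.     0.    -1.   ]]
325.19226210127806 278.91238453713015 206.50768208967875 [[  -0.     -0.96   -0.29   73.96]
 [   1.     -0.      0.      0.19]
 [  -0.     -0.29    0.96 -175.07]
 [   0.      0.      0.      1.  ]]
roller_centre 0.29 [ 48. 335.] [ 375.8 -552.4  182. ] 332.85144
```

View pics/w1.png

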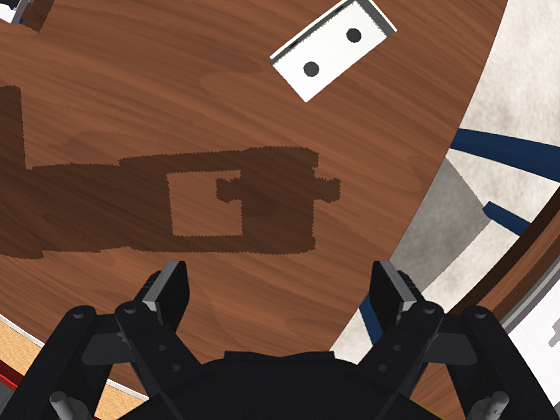

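The move calls were refused, so the arm hasn't moved. This wrist view only shows the bench, the bracket at pixel (335,50) and the open fingers. I'll retry with every field filled in.

{"method": "move_arm", "body": {
  "increments": [
    {"tx": 0,"ty": 0,"tz": -5,"rx": 0,"ry": 0,"rz": 0,"gripper": -1},
    {"tx": 0,"ty": 0,"tz": -5,"rx": 0,"ry": 0,"rz": 0,"gripper": -1}
  ]
}}

```text
clock: 1.3
eef_pos: [258.8, -567.6, 299.8]
tcp_rot: [-3.138, -0.0, 0.428]
contact_force: [0.7, -1.0, -0.5]
opening: 0.693
```

{"method": "move_arm", "body": {
  "increments": [
    {"tx": 4.1,"ty": -2.6,"tz": 0,"rx": 0,"ry": 0,"rz": 0,"gripper": -1},
    {"tx": 4.1,"ty": -2.6,"tz": 0,"rx": 0,"ry": 0,"rz": 0,"gripper": -1},
    {"tx": 4.1,"ty": -2.6,"tz": 0,"rx": 0,"ry": 0,"rz": 0,"gripper": -1},
    {"tx": 4.1,"ty": -2.6,"tz": 0,"rx": 0,"ry": 0,"rz": 0,"gripper": -1},
    {"tx": 4.1,"ty": -2.6,"tz": 0,"rx": 0,"ry": 0,"rz": 0,"gripper": -1},
    {"tx": 4.1,"ty": -2.6,"tz": 0,"rx": 0,"ry": 0,"rz": 0,"gripper": -1},
    {"tx": 4.1,"ty": -2.6,"tz": 0,"rx": 0,"ry": 0,"rz": 0,"gripper": -1},
    {"tx": 4.1,"ty": -2.6,"tz": 0,"rx": 0,"ry": 0,"rz": 0,"gripper": -1},
    {"tx": 4.1,"ty": -2.6,"tz": 0,"rx": 0,"ry": 0,"rz": 0,"gripper": -1},
    {"tx": 4.1,"ty": -2.6,"tz": 0,"rx": 0,"ry": 0,"rz": 0,"gripper": -1},
    {"tx": 4.1,"ty": -2.6,"tz": 0,"rx": 0,"ry": 0,"rz": 0,"gripper": -1},
    {"tx": 4.1,"ty": -2.6,"tz": 0,"rx": 0,"ry": 0,"rz": 0,"gripper": -1}
  ]
}}

```text
clock: 2.5
eef_pos: [578.4, -78.8, 300.3]
tcp_rot: [3.141, -0.0, 0.428]
contact_force: [1.4, -0.9, 0.8]
opening: -0.0
```

{"method": "move_arm", "body": {
  "increments": [
    {"tx": 0,"ty": 0,"tz": 0,"rx": 0,"ry": 0,"rz": -8.5,"gripper": -1},
    {"tx": 0,"ty": 0,"tz": 0,"rx": 0,"ry": 0,"rz": -8.5,"gripper": -1},
    {"tx": 0,"ty": 0,"tz": 0,"rx": 0,"ry": 0,"rz": -8.5,"gripper": -1},
    {"tx": 0,"ty": 0,"tz": 0,"rx": 0,"ry": 0,"rz": -8.5,"gripper": -1},
    {"tx": 0,"ty": 0,"tz": 0,"rx": 0,"ry": 0,"rz": -8.5,"gripper": -1},
    {"tx": 0,"ty": 0,"tz": 0,"rx": 0,"ry": 0,"rz": -8.5,"gripper": -1},
    {"tx": 0,"ty": 0,"tz": 0,"rx": 0,"ry": 0,"rz": -8.5,"gripper": -1},
    {"tx": 0,"ty": 0,"tz": 0,"rx": 0,"ry": 0,"rz": 0,"gripper": -1},
    {"tx": 0,"ty": 0,"tz": 0,"rx": 0,"ry": 0,"rz": 0,"gripper": -1}
  ]
}}

```text
clock: 3.4
eef_pos: [577.5, -80.7, 300.1]
tcp_rot: [-3.142, 0.0, 1.462]
contact_force: [-0.3, 0.6, -0.1]
opening: -0.002
```

```bash
cat >> h.py <<'E'
c=r.camera_model("wrist"); H=np.array(c["hand_eye"])
def wray(s,row,col,z):
    R=Ro.from_euler("xyz",s["tcp_rot"]).as_matrix()
    u,v=(col-c["cx"])/c["fx"],(row-c["cy"])/c["fy"];th=np.hypot(u,v)
    dc=np.array([u/th*np.sin(th),v/th*np.sin(th),np.cos(th)])
    o=R@H[:3,3]+s["eef_pos"]; dd=R@H[:3,:3]@dc
    return o+dd*(z-o[2])/dd[2]
def look(name):
    s=r.sense(); im,d=r.grab_frame("wrist"); cv2.imwrite(f"pics/{name}.png",im[:,:,::-1]); np.save(f"{name}.npy",d)
    for q,z in(("roller_centre",182),("roller_switch",62),("plunger_top",214),("plunger_switch",62),("rod_end",168)):
        for o in r.place_of(q,"wrist")[:2]:
            a,b=o["location"]; print(q,round(o["confidence"],2),np.round([a,b]),wray(s,a,b,z).round(1))
    for o in r.cut_out("roller_centre","wrist")[:2]: print(o["bbox"],o["confidence"])
    return s
E
python3 - <<'E'
from h import *
togo([579.5,-76,300])
look("w2")
E
```

```text
t 3.4 pos [577.5 -80.7 300.1] rot [-3.142  0.     1.462] F [-0.3  0.6 -0.1] open -0.002498541678376861
tool shift cm [0.49 0.15 0.01]
[[ 0.109  0.994 -0.   ]
 [ 0.994 -0.109 -0.   ]
 [-0.    -0.    -1.   ]]
roller_centre 0.64 [185. 274.] [573.5 -74.9 182. ]
roller_switch 0.65 [135. 233.] [524.5 -32.   62. ]
[213.4, 170.3, 289.2, 192.4] 0.67
```

View pics/w2.png

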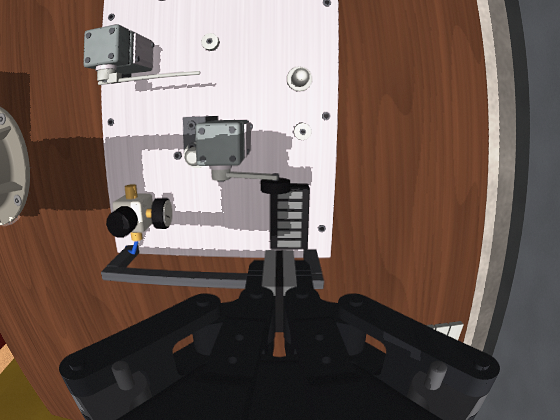

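The wrist view shows the roller at pixel (275,185), next to its switch at (220,145), with nothing above it. Both measurements agree on the roller at about (573.5, -75). I'll aim about 2.5 mm away from the housing and go down to just above it.

{"method": "move_arm", "body": {
  "increments": [
    {"tx": 0.3,"ty": -0.3,"tz": 3,"rx": 0,"ry": 0,"rz": 0,"gripper": -1},
    {"tx": 0,"ty": 0,"tz": 3,"rx": 0,"ry": 0,"rz": 0,"gripper": -1},
    {"tx": 0,"ty": 0,"tz": 2,"rx": 0,"ry": 0,"rz": 0,"gripper": -1},
    {"tx": 0,"ty": 0,"tz": 1,"rx": 0,"ry": 0,"rz": 0,"gripper": -1},
    {"tx": 0,"ty": 0,"tz": 0,"rx": 0,"ry": 0,"rz": 0,"gripper": -1},
    {"tx": 0,"ty": 0,"tz": 0,"rx": 0,"ry": 0,"rz": 0,"gripper": -1}
  ]
}}

```text
clock: 4.35
eef_pos: [575.5, -77.5, 210.9]
tcp_rot: [3.141, 0.0, 1.466]
contact_force: [0.3, -0.1, 1.5]
opening: -0.002
```

```bash
python3 - <<'E'
from h import *
togo([574.5,-77.5,168])
s=look("w3")
d=np.load("w3.npy")
im=cv2.imread("pics/w3.png"); cv2.imwrite("pics/w3c.png",cv2.resize(im[120:320,160:420],(780,600)))
# depth-based: points round roller, world
R=Ro.from_euler("xyz",s["tcp_rot"]).as_matrix()
v,u=np.mgrid[150:300,200:340]; a=(u-c["cx"])/c["fx"];b=(v-c["cy"])/c["fy"];th=np.hypot(a,b)+1e-9
dz=d[150:300,200:340]; k=np.tan(th)/th
P=np.stack([a*k*dz,b*k*dz,dz],-1)@H[:3,:3].T+H[:3,3]; W=P@R.T+s["eef_pos"]
rgb=im[150:300,200:340]
m=(dz>0)&(np.hypot(W[...,0]-573,W[...,1]+75)<25)&(W[...,2]>165)&(W[...,2]<199)&(rgb.max(-1)<60)&(v<250)
print(m.sum()); Q=W[m]; 
if len(Q): print(Q.min(0).round(),Q.max(0).round(),np.percentile(Q,[5,50,95],axis=0).round(1))
E
```

```text
t 4.35 pos [575.5 -77.5 210.9] rot [3.141 0.    1.466] F [ 0.3 -0.1  1.5] open -0.0022276219488898087
tool shift cm [-0.01 -0.1   4.29]
[[ 0.105  0.995  0.001]
 [ 0.995 -0.105 -0.   ]
 [-0.     0.001 -1.   ]]
roller_centre 0.57 [223. 274.] [572.6 -76.8 182. ]
roller_switch 0.65 [143. 227.] [528.2 -30.2  62. ]
rod_end 0.67 [ 59. 167.] [511.9  42.6 168. ]
[189.8, 196.3, 295.7, 235.2] 0.82
918
[562. -81. 172.] [588. -63. 198.] [[563.6 -78.5 181. ]
 [575.8 -71.7 193.9]
 [586.3 -68.3 197.6]]
```

View pics/w3c.png

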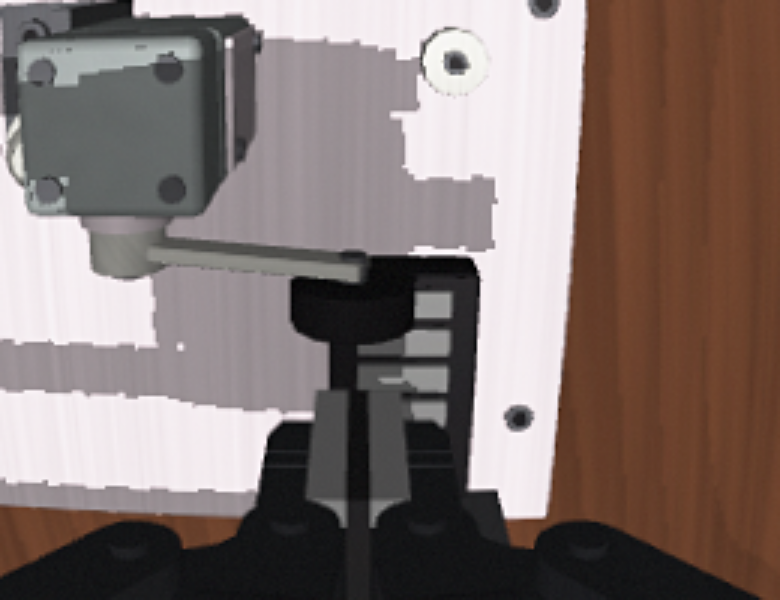

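The roller is right under the shut fingertips, at crop (350,310). Depth puts its x centre at about 575 and its top at about 197, as expected. I'll press now.

{"method": "move_arm", "body": {
  "increments": [
    {"tx": 0,"ty": 0,"tz": 0.6,"rx": 0,"ry": 0,"rz": 0,"gripper": -1},
    {"tx": 0,"ty": 0,"tz": 0.4,"rx": 0,"ry": 0,"rz": 0,"gripper": -1},
    {"tx": 0,"ty": 0,"tz": 0.4,"rx": 0,"ry": 0,"rz": 0,"gripper": -1},
    {"tx": 0,"ty": 0,"tz": 0.4,"rx": 0,"ry": 0,"rz": 0,"gripper": -1},
    {"tx": 0,"ty": 0,"tz": 0.4,"rx": 0,"ry": 0,"rz": 0,"gripper": -1},
    {"tx": 0,"ty": 0,"tz": 0.4,"rx": 0,"ry": 0,"rz": 0,"gripper": -1},
    {"tx": 0,"ty": 0,"tz": 0.4,"rx": 0,"ry": 0,"rz": 0,"gripper": -1},
    {"tx": 0,"ty": 0,"tz": 0.4,"rx": 0,"ry": 0,"rz": 0,"gripper": -1},
    {"tx": 0,"ty": 0,"tz": 0.4,"rx": 0,"ry": 0,"rz": 0,"gripper": -1},
    {"tx": 0,"ty": 0,"tz": 0.2,"rx": 0,"ry": 0,"rz": 0,"gripper": -1},
    {"tx": 0,"ty": 0,"tz": 0,"rx": 0,"ry": 0,"rz": 0,"gripper": -1}
  ]
}}

```text
clock: 5.8
eef_pos: [574.7, -77.3, 169.7]
tcp_rot: [-3.141, -0.0, 1.466]
contact_force: [0.3, 0.0, -0.7]
opening: 0.001
```

```bash
python3 - <<'E'
from h import *
togo([574.5,-77.5,168])
look("w4")
im=cv2.imread("pics/w4.png"); cv2.imwrite("pics/w4c.png",cv2.resize(im[120:320,160:420],(780,600)))
E
```

```text
t 5.8 pos [574.7 -77.3 169.7] rot [-3.141 -0.     1.466] F [ 0.3  0.  -0.7] open 0.0008348962557500116
tool shift cm [-0.02 -0.01  0.17]
[[ 0.104  0.995 -0.001]
 [ 0.995 -0.104  0.   ]
 [ 0.    -0.001 -1.   ]]
roller_centre 0.57 [246. 278.] [574.5 -75.6 182. ]
roller_switch 0.73 [150. 218.] [525.9 -32.3  62. ]
plunger_top 0.28 [ 50. 147.] [530.7  29.9 214. ]
rod_end 0.79 [ 52. 147.] [512.7  40.4 168. ]
[169.9, 216.4, 300.9, 257.7] 0.66
[45.4, 1.0, 368.4, 356.0] 0.46
```

View pics/w4c.png

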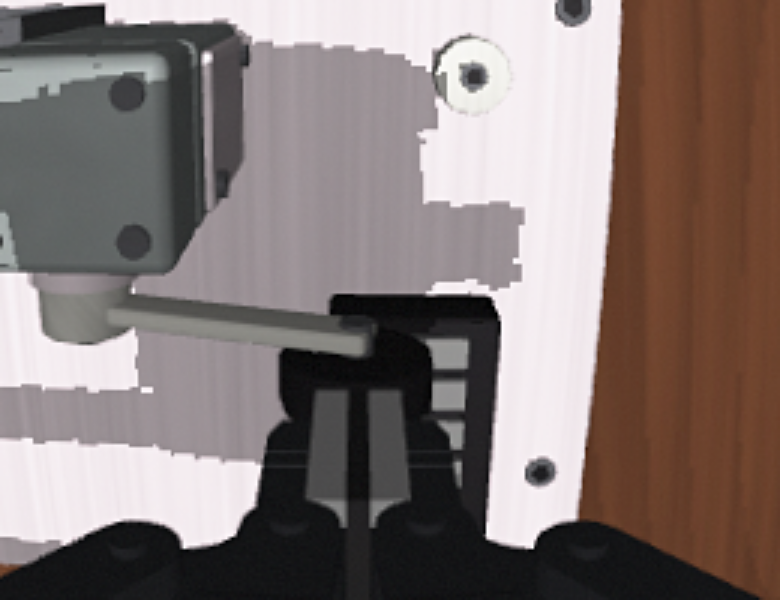

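The force is near zero, so I can't be sure the roller is actually down. I'll check with the depth image.

```bash
python3 - <<'E'
from h import *
def W(s,d,row,col):
    a=(col-c["cx"])/c["fx"];b=(row-c["cy"])/c["fy"];th=np.hypot(a,b)+1e-9;k=np.tan(th)/th
    R=Ro.from_euler("xyz",s["tcp_rot"]).as_matrix()
    return R@(H[:3,:3]@np.array([a*k*d,b*k*d,d])+H[:3,3])+s["eef_pos"]
s=r.sense(); d=np.load("w4.npy"); print(s["eef_pos"],s["contact_force"],s["joint_efforts"])
for x,y in((85,310),(150,312),(200,322),(250,330),(300,340),(350,345),(310,365),(350,365),(400,365),(330,382),(300,400),(420,400),(330,395),(330,420),(330,460),(357,395),(357,430)):
    col,row=int(160+x/3),int(120+y/3); print((x,y),d[row,col].round(),W(s,d[row,col],row,col).round(1))
s3=dict(s);s3["eef_pos"]=[575.5,-77.5,210.9];d=np.load("w3.npy");print("w3")
for x,y in((130,245),(200,250),(300,262),(350,268),(350,290),(350,320),(350,335),(343,360),(330,395),(330,420),(330,460)):
    col,row=int(160+x/3),int(120+y/3); print((x,y),d[row,col].round(),W(s3,d[row,col],row,col).round(1))
E
```

```text
[574.94798987 -77.38954813 170.2544173 ] [ 0.1868775   0.72072168 -0.38764249] [ 5.90062955e-04 -5.57780457e+01 -3.23162735e+01  1.38271021e-04
 -5.55801489e-04 -3.11901613e-05]
(85, 310) 177.0 [526.  -58.5 179.1]
(150, 312) 177.0 [538.4 -60.5 178.5]
(200, 322) 174.0 [547.8 -62.  181.8]
(250, 330) 172.0 [557.2 -63.7 184.2]
(300, 340) 171.0 [566.2 -65.8 185.6]
(350, 345) 167.0 [574.7 -66.  190.1]
(310, 365) 168.0 [567.6 -69.  189.4]
(350, 365) 168.0 [574.3 -69.4 190. ]
(400, 365) 168.0 [583.1 -70.3 190. ]
(330, 382) 161.0 [571.4 -69.3 197.1]
(300, 400) 166.0 [565.7 -73.6 193.9]
(420, 400) 168.0 [586.1 -76.7 191.9]
(330, 395) 150.0 [572.  -66.5 208.2]
(330, 420) 140.0 [572.2 -66.4 217.8]
(330, 460) 129.0 [572.5 -66.3 229.8]
(357, 395) 150.0 [576.1 -67.  207.9]
(357, 430) 137.0 [576.2 -66.7 220.9]
w3
(130, 245) 216.0 [526.  -57.7 178.2]
(200, 250) 214.0 [542.  -60.3 180.1]
(300, 262) 210.0 [564.8 -63.8 185.5]
(350, 268) 207.0 [575.  -65.2 188.8]
(350, 290) 208.0 [574.5 -70.  188.3]
(350, 320) 200.0 [574.3 -73.1 198.4]
(350, 335) 202.0 [573.8 -76.9 197.1]
(343, 360) 324.0 [ 565.3 -129.3   85.6]
(330, 395) 150.0 [572.5 -66.8 248.2]
(330, 420) 141.0 [572.7 -66.8 257.8]
(330, 460) 128.0 [573.1 -66.1 271.1]
```

Depth shows the arm still at rest, rising from z 179 to 190. The visible fingertips end at about z 206, some 36 mm short of the reported TCP. I'll check from the side, and check the clearance of the gripper's linkages, before going lower.

```bash
python3 - <<'E'
from h import *
im,ds=r.grab_frame("scene"); cs=r.camera_model("scene")
for X in ([574.9,-77.4,170.3],[574.9,-77.4,206],[574,-75,182]):
    p=np.array(cs["R"])@np.array(X)+np.array(cs["t"]); print(X,cs["fx"]*p[0]/p[2]+cs["cx"],cs["fy"]*p[1]/p[2]+cs["cy"])
cv2.imwrite("pics/s5.png",cv2.resize(im[120:240,190:350,::-1],(800,600),interpolation=cv2.INTER_CUBIC))
s=r.sense(); d=np.load("w4.npy")
R=Ro.from_euler("xyz",s["tcp_rot"]).as_matrix()
v,u=np.mgrid[240:420:4,60:500:4]; a=(u-c["cx"])/c["fx"];b=(v-c["cy"])/c["fy"];th=np.hypot(a,b)+1e-9;k=np.tan(th)/th
dz=d[v,u]; P=np.stack([a*k*dz,b*k*dz,dz],-1)@H[:3,:3].T+H[:3,3]
m=(dz>0)&(P[...,2]<-30)&(P[...,0]<45); Q=P[m]
for lo in range(-180,-30,15):
    q=Q[(Q[:,2]>=lo)&(Q[:,2]<lo+15)]
    if len(q): print("tool z",lo,"x",q[:,0].min().round(),q[:,0].max().round(),"y",q[:,1].min().round(),q[:,1].max().round())
E
```

```text
[574.9, -77.4, 170.3] 256.9359827514426 192.3371264202595
[574.9, -77.4, 206] 256.38945970059507 183.47836900790873
[574, -75, 182] 257.3962252191175 189.74923633865288
tool z -150 x 18.0 21.0 y -19.0 18.0
tool z -135 x -7.0 21.0 y -61.0 60.0
tool z -120 x -9.0 18.0 y -61.0 62.0
tool z -105 x -9.0 18.0 y -49.0 50.0
tool z -90 x -11.0 14.0 y -40.0 36.0
tool z -75 x -9.0 13.0 y -16.0 13.0
tool z -60 x 6.0 11.0 y -13.0 14.0
tool z -45 x 6.0 11.0 y -12.0 13.0
```

View pics/s5.png

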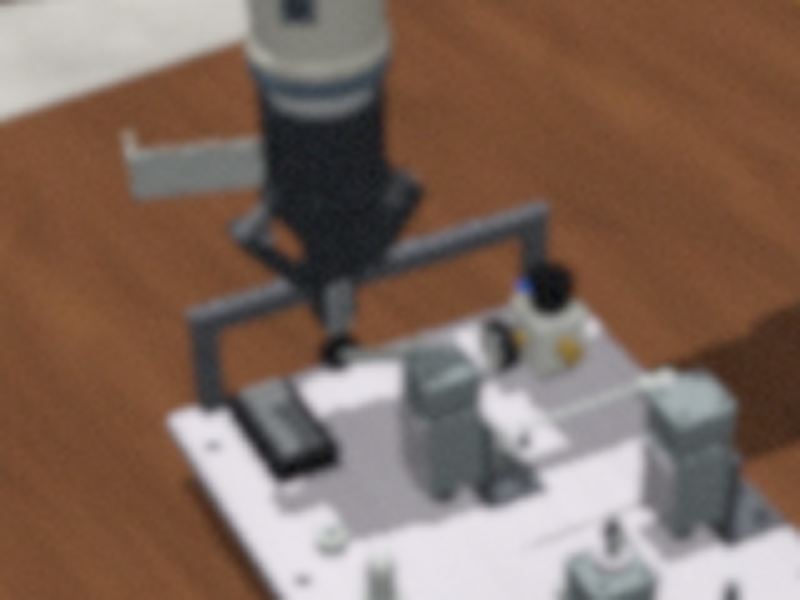

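The fingers sit above the roller, and the gripper body is also about 36 mm further back than the datasheet says. So the real tips are about 36 mm short of the reported TCP. I'll keep lowering in small steps and watch the force.

{"method": "move_arm", "body": {
  "increments": [
    {"tx": 0,"ty": 0,"tz": 0.4,"rx": 0,"ry": 0,"rz": 0,"gripper": -1},
    {"tx": 0,"ty": 0,"tz": 0.4,"rx": 0,"ry": 0,"rz": 0,"gripper": -1},
    {"tx": 0,"ty": 0,"tz": 0.4,"rx": 0,"ry": 0,"rz": 0,"gripper": -1},
    {"tx": 0,"ty": 0,"tz": 0.4,"rx": 0,"ry": 0,"rz": 0,"gripper": -1},
    {"tx": 0,"ty": 0,"tz": 0.4,"rx": 0,"ry": 0,"rz": 0,"gripper": -1},
    {"tx": 0,"ty": 0,"tz": 0,"rx": 0,"ry": 0,"rz": 0,"gripper": -1}
  ]
}}

```text
clock: 6.8
eef_pos: [574.6, -77.3, 149.5]
tcp_rot: [-3.141, -0.0, 1.466]
contact_force: [-0.8, 0.4, 2.3]
opening: 0.0
```

```bash
cat >> h.py <<'E'
def wp(s,d,row,col):
    a=(col-c["cx"])/c["fx"];b=(row-c["cy"])/c["fy"];th=np.hypot(a,b)+1e-9;k=np.tan(th)/th
    R=Ro.from_euler("xyz",s["tcp_rot"]).as_matrix()
    P=np.stack([a*k*d,b*k*d,d],-1)@H[:3,:3].T+H[:3,3]
    return P@R.T+s["eef_pos"]
def arm(name):
    F=[];
    for _ in range(6):
        s=r.sense(); im,d=r.grab_frame("wrist"); F.append(s["contact_force"])
    print("F mean",np.mean(F,0).round(2)); cv2.imwrite(f"pics/{name}.png",im[:,:,::-1])
    v,u=np.mgrid[150:330,100:400]; W=wp(s,d[v,u],v,u); g=im[v,u].max(-1)
    for x in range(522,592,6):
        m=(abs(W[...,0]-x)<3)&(W[...,1]<-58)&(W[...,1]>-69)&(W[...,2]>140)&(W[...,2]<200)&(d[v,u]>0)
        if m.sum(): print(x,m.sum(),"z max/med",W[m][:,2].max().round(1),np.median(W[m][:,2]).round(1))
E
python3 - <<'E'
from h import *
togo([574.5,-77.5,132]); arm("w5")
E
```

```text
t 6.8 pos [574.6 -77.3 149.5] rot [-3.141 -0.     1.466] F [-0.8  0.4  2.3] open 6.496395922633944e-05
tool shift cm [-0.02 -0.01  1.75]
[[ 0.104  0.995 -0.001]
 [ 0.995 -0.104  0.   ]
 [ 0.    -0.001 -1.   ]]
F mean [-0.21 -0.31  2.21]
522 125 z max/med 179.7 178.3
528 192 z max/med 179.9 176.6
534 154 z max/med 175.5 173.2
540 137 z max/med 175.0 173.2
546 141 z max/med 175.4 173.3
552 152 z max/med 175.6 173.3
558 152 z max/med 175.3 173.2
564 190 z max/med 199.8 173.4
570 281 z max/med 199.7 174.2
576 324 z max/med 200.0 186.9
582 124 z max/med 199.9 191.3
```

Contact confirmed. The roller arm is now level, about 15° of swing, with 2.2 N on the fingertips as the spring predicts. It needs another 14 mm.

{"method": "move_arm", "body": {
  "increments": [
    {"tx": 0,"ty": 0,"tz": 0.4,"rx": 0,"ry": 0,"rz": 0,"gripper": -1},
    {"tx": 0,"ty": 0,"tz": 0.4,"rx": 0,"ry": 0,"rz": 0,"gripper": -1},
    {"tx": 0,"ty": 0,"tz": 0.4,"rx": 0,"ry": 0,"rz": 0,"gripper": -1},
    {"tx": 0,"ty": 0,"tz": 0.2,"rx": 0,"ry": 0,"rz": 0,"gripper": -1},
    {"tx": 0,"ty": 0,"tz": 0,"rx": 0,"ry": 0,"rz": 0,"gripper": -1},
    {"tx": 0,"ty": 0,"tz": 0,"rx": 0,"ry": 0,"rz": 0,"gripper": -1}
  ]
}}

```text
clock: 7.7
eef_pos: [574.9, -77.4, 136.1]
tcp_rot: [3.142, -0.0, 1.466]
contact_force: [-1.1, -0.2, 6.1]
opening: 0.0
```

```bash
python3 - <<'E'
from h import *
togo([574.5,-77.5,135]); arm("w6")
im=cv2.imread("pics/w6.png"); cv2.imwrite("pics/w6c.png",cv2.resize(im[120:320,160:420],(780,600)))
E
```

```text
t 7.7 pos [574.9 -77.4 136.1] rot [ 3.142 -0.     1.466] F [-1.1 -0.2  6.1] open 0.00042103847515871
tool shift cm [-0.02 -0.04  0.11]
[[ 0.104  0.995  0.   ]
 [ 0.995 -0.104  0.   ]
 [ 0.     0.    -1.   ]]
F mean [-0.45  0.02  4.88]
522 146 z max/med 180.3 178.2
528 220 z max/med 179.2 176.4
534 206 z max/med 175.6 170.7
540 170 z max/med 171.3 168.7
546 166 z max/med 169.8 167.2
552 164 z max/med 168.5 165.6
558 168 z max/med 167.0 163.9
564 210 z max/med 199.5 162.4
570 425 z max/med 199.8 174.1
576 567 z max/med 199.9 182.6
582 244 z max/med 200.0 188.9
```

View pics/w6c.png

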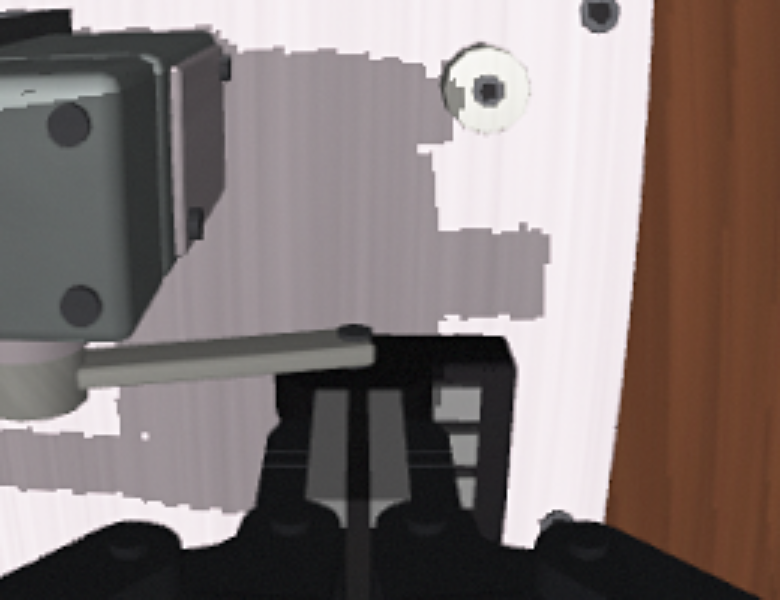

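The arm now dips 15° (depth slope 0.267) with 4.9 N on the tips, so it has swung 30°. The picture shows the tips on the roller at crop (355,390), clear of the housing. I'll hold there, then release slowly and withdraw.

{"method": "move_arm", "body": {
  "increments": [
    {"tx": 0,"ty": 0,"tz": 0,"rx": 0,"ry": 0,"rz": 0,"gripper": -1},
    {"tx": 0,"ty": 0,"tz": 0,"rx": 0,"ry": 0,"rz": 0,"gripper": -1},
    {"tx": 0,"ty": 0,"tz": 0,"rx": 0,"ry": 0,"rz": 0,"gripper": -1},
    {"tx": 0,"ty": 0,"tz": 0,"rx": 0,"ry": 0,"rz": 0,"gripper": -1},
    {"tx": 0,"ty": 0,"tz": 0,"rx": 0,"ry": 0,"rz": 0,"gripper": -1},
    {"tx": 0,"ty": 0,"tz": 0,"rx": 0,"ry": 0,"rz": 0,"gripper": -1},
    {"tx": 0,"ty": 0,"tz": 0,"rx": 0,"ry": 0,"rz": 0,"gripper": -1},
    {"tx": 0,"ty": 0,"tz": 0,"rx": 0,"ry": 0,"rz": 0,"gripper": -1},
    {"tx": 0,"ty": 0,"tz": 0,"rx": 0,"ry": 0,"rz": 0,"gripper": -1},
    {"tx": 0,"ty": 0,"tz": 0,"rx": 0,"ry": 0,"rz": 0,"gripper": -1},
    {"tx": 0,"ty": 0,"tz": 0,"rx": 0,"ry": 0,"rz": 0,"gripper": -1},
    {"tx": 0,"ty": 0,"tz": 0,"rx": 0,"ry": 0,"rz": 0,"gripper": -1}
  ]
}}

```text
clock: 9.2
eef_pos: [575.0, -77.4, 136.3]
tcp_rot: [3.141, 0.0, 1.466]
contact_force: [-0.1, 0.0, 4.9]
opening: 0.001
```

{"method": "move_arm", "body": {
  "increments": [
    {"tx": 0,"ty": 0,"tz": -0.5,"rx": 0,"ry": 0,"rz": 0,"gripper": -1},
    {"tx": 0,"ty": 0,"tz": -0.5,"rx": 0,"ry": 0,"rz": 0,"gripper": -1},
    {"tx": 0,"ty": 0,"tz": -0.5,"rx": 0,"ry": 0,"rz": 0,"gripper": -1},
    {"tx": 0,"ty": 0,"tz": -0.5,"rx": 0,"ry": 0,"rz": 0,"gripper": -1},
    {"tx": 0,"ty": 0,"tz": -0.5,"rx": 0,"ry": 0,"rz": 0,"gripper": -1},
    {"tx": 0,"ty": 0,"tz": -0.5,"rx": 0,"ry": 0,"rz": 0,"gripper": -1},
    {"tx": 0,"ty": 0,"tz": -0.5,"rx": 0,"ry": 0,"rz": 0,"gripper": -1},
    {"tx": 0,"ty": 0,"tz": -3,"rx": 0,"ry": 0,"rz": 0,"gripper": -1},
    {"tx": 0,"ty": 0,"tz": -4,"rx": 0,"ry": 0,"rz": 0,"gripper": -1},
    {"tx": 0,"ty": 0,"tz": -4,"rx": 0,"ry": 0,"rz": 0,"gripper": -1},
    {"tx": 0,"ty": 0,"tz": -3,"rx": 0,"ry": 0,"rz": 0,"gripper": -1},
    {"tx": 0,"ty": 0,"tz": 0,"rx": 0,"ry": 0,"rz": 0,"gripper": -1}
  ]
}}

```text
clock: 10.4
eef_pos: [577.0, -77.7, 316.2]
tcp_rot: [3.134, 0.0, 1.466]
contact_force: [0.2, 0.2, 0.2]
opening: -0.002
```

```bash
python3 - <<'E'
from h import *
togo([574.5,-77.5,320]); arm("w7")
E
```

```text
t 10.4 pos [577.  -77.7 316.2] rot [3.134 0.    1.466] F [0.2 0.2 0.2] open -0.002123848551393558
tool shift cm [-0.01 -0.25 -0.38]
[[ 0.104  0.995  0.008]
 [ 0.995 -0.104 -0.001]
 [-0.     0.008 -1.   ]]
F mean [-0.04 -0.27 -0.14]
522 48 z max/med 179.8 178.1
528 51 z max/med 178.7 176.6
534 39 z max/med 179.2 176.2
540 33 z max/med 180.1 178.4
546 37 z max/med 182.9 180.0
552 33 z max/med 183.5 181.6
558 38 z max/med 185.2 183.3
564 59 z max/med 193.4 185.4
570 47 z max/med 194.5 187.0
576 40 z max/med 189.7 187.1
```

View pics/w7.png

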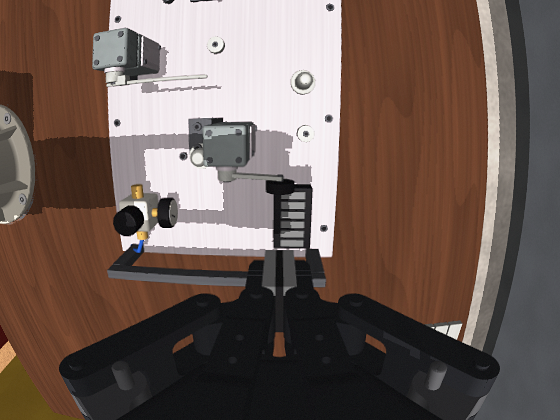

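The arm has sprung back to its rest slope, the roller is at pixel (280,186), and everything else looks as it did before. Handing in.

```bash
python3 -c "
from rig import r
print(r.sign_off(), r.sense()['clock'])"
```

```text
the job is handed in; nothing more can be done
the job is handed in; nothing more can be done
```

I pressed the roller switch's arm down about 30° with the shut fingertips, held it for about 2 s, then let it spring back up. I then withdrew straight up and handed the job in at about 10.7 s.

- **Pressed:** at full press the depth image showed the arm dipping about 15° below level, so it had swung about 30°. The force on the tips was 4.9 N, which matches the spring, and it stayed there through the hold.
- **Released:** afterwards the arm was back at its rising rest slope and the force was about 0 N. The reported TCP is about 120 mm above the roller's top. The last wrist picture showed no change to the rod switch or the other parts in view; I did not check the plunger switch or the parts outside that view again.
- **Disagreement:** my first press, lowering the reported TCP to z 170, made no contact. The fingertips in the wrist depth image end about 36 mm short of the reported TCP. I checked this against the force and the arm's slope, then lowered by feel.
- **Refused moves:** my first two move calls were refused because I left out fields that were zero. Nothing moved, and filling in every field fixed it.

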